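# Lock the filter plug into the vacuum-table filter housing

## Robot

A 7-joint arm with a two-finger parallel gripper is mounted at the origin on the work surface. World frame = base frame: x ahead of the robot, y to its left, z up, the work surface at z = 0. Lengths are in m, angles in rad, forces in N, time in s.
With the tool pointing down it reaches from about 0.4 to 0.875 m from the base axis. Payload 6.5 kg.
Tool frame: the origin (TCP) lies on the centre line of the jaws, within the pads' length; the fingertips stand 11 mm ahead of it and the grasp point (between the pads) lies 8 mm behind it; z points along the fingers, x is the direction in which the jaws open and shut, and the axes are right-handed (so a half turn about z gives the same grasp; the last joint's range is limited). The gripper opens to 85 mm and grips with 20 to 120 N. Pads are 22 mm wide; open, the fingers measure 114 mm over their backs; the gripper's body (76 mm by 85 mm) begins 54 mm behind the grasp point. The pads swing forward as they close: fully open they stand 13 mm farther back than shut.
Start: joints at [1.235, 0.536, -0.004, 1.538, 0.003, 1.067, -0.071], TCP at [0.173, -0.626, 0.242] pointing down, gripper open.
Joint ranges: [-2.7, 2.7], [-0.37, 2.16], [-1.27, 1.26], [0.24, 2.4], [-1.31, 4.45], [0.19, 1.91], [-2.76, 2.76]. Speed limits (rad/s): [2.39, 2.39, 3.14, 3.14, 3.14, 3.14, 3.14].

## Interface

Orientations are given as a unit quaternion [w, x, y, z].
In Python, from station import * gives the robot as it stands.
- The arm moves only by the tool move_arm, never from a script. Its argument "increments" is one flat list of numbers, 5 for each row, row after row: the opening, from 0 (shut) to 1 (fully open), then the shift along the tool's x, y, z in mm, then the turn about the tool's z in degrees. A call has 1 to 8 rows; each row shifts and turns the commanded pose from where the row before left it, along the tool's axes as they then stand; what a row does not reach is not made up. A row lasts 1/12 s, in which the tool goes at most 41.7 mm and 7.16 degrees, less where a joint would pass 70% of its speed; a pose out of reach is approached as far as the arm can. A call is refused whole if a number of a shift passes 41.7 or a number of a turn 7.16, either way. A call with a gripper value outside its range is refused whole. The fingers move at their own pace and stop on an object; the grip force is fixed at half the most. Time passes only in rows, so rows that do not move let the fingers close. It gives the time, the measured TCP pose, the force and the opening at its end, in the units of the state.
- get_obs(): the state, without advancing time (a new reading comes with each control period).
- grab_frame(name): name is "side" or "top"; returns the picture (400x640x3 uint8, blue, green, red); there is no depth.
- camera_params(name): a dict with "fx", "fy", "cx", "cy" (pixels), "k1" (the pictures are not rectified: a ray, as slopes to the right and down, at radius r is drawn at 1 + k1 r^2 times it, then the intrinsics apply), "rvec" (rotation vector, rad) and "tvec" (3), from world to camera coordinates, as OpenCV has them. Camera axes: x right, y down, z forward; pixel columns grow to the right and rows downward; lengths in m; the calibration is good to about 2 mm. A picture is of the moment at which its call begins. camera_params takes no time and is no camera call.
- finish_job(): hands the job in, once; it reports no verdict.
Trained networks look in the newest picture that a camera, given by its name, has taken for a name from the list of things; names that differ only in an ending like _2 or _b are one class to them, and where a whole thing is asked for, a point or a joint stands for the part that bears it (a point fixed in the world has none). Each returns a list of dicts, best first, with "confidence" (0 to 1); they miss things now and then, are a little off and sometimes report something else, mostly with a low value. They report only what shows in the picture. A call takes as long as a camera call. They do not tell look-alikes from the thing itself.
- masks_of(label, camera): "pixels" (400x640 bool, what is visible of it).
- pinpoint(label, camera): "location" ([x, y, z] in m, in the coordinates of the camera as it stood for that picture, good to about 4 mm: a listed point, or the origin of a listed thing).
The state is a dict: "time": time; "qpos": joint angles; "joint_vel": joint speeds; "effort": joint torques, N m; "tool_pos": TCP position; "tool_rot": TCP orientation; "wrist_force": force on the tool from outside, world axes, zero at the start; "moment": the same for the moment, N m; "gripper_width": opening from 0.0 (shut) to 1.0 (fully open).
Only numpy, scipy, OpenCV 4.12 (cv2) and the standard library are available. Lean on these libraries where they do the work, as an engineer would, in place of code of your own. Each camera call takes 0.05 s, during which the arm holds its last target.

## Task

Put the cleaned filter plug back in the vacuum line's filter housing: pick it up by its grip bar, find where its two lugs drop into the collar's slots, push it down against the spring, turn it clockwise (seen from above) to the stop so that it springs up into its lock, and let go. Be gentle: do not force the plug against the housing, and leave the other things on the bench where they are.

Things in the scene. Friction and masses are not known exactly. Their poses are not given: they have to be found in the camera images.
- plug_center (a point): Centre of the loose off-white filter plug, upright on the bench, 74 mm tall, about 0.2 kg: round body 42 mm dia. and 42 mm tall, foot chamfered 2.5 mm; on its top a grip bar 40 mm long (plug's x), 16 mm thick (y), 32 mm tall. This point is on the axis, 37 mm above the underside; z up. Same after half a turn. It may have changed places with a tin or the tape roll.
- plug_lugs (a point): On the plug's axis at mid-height of its two opposite lugs, 24.5 mm above the underside; same axes as the plug. The lugs stick out of the round body along +x and -x, under the ends of the grip bar, to 27.5 mm from the axis; 22 degrees wide, 5 mm tall (22 to 27 mm above the underside).
- housing: Fixed filter housing; origin on its axis at bench height, z up, stub pipe in its base along +x. Its aluminium collar (76 mm outer dia., bore 44.6 mm, two opposite slots in the rim) was clamped at a random angle: the slots' line lies up to 0.4 rad either way from the housing's x axis. That angle is NOT measured (these axes do not show it): see it in a picture or find it by feel.
- collar_rim (a point): Centre of the collar's flat rim, 80 mm above the bench; axes as the housing, not the slots. Slots: 28 degrees wide, out to 29.5 mm; lugs enter only within about 3 degrees of their middle. Plug centre is 15 mm above here with lugs on the rim, 13 mm when in the slots; there a spring plate meets the foot: 2.5 N plus 0.6 N per mm. Hard bottom: 1.5 mm above here (about 9.5 N).
- lock_height (a point): On the housing's axis, 87 mm above the bench: where the plug's centre is when locked. With its centre at least 3 mm (5.5 at the bottom) below here the lugs pass under the collar's lip; turn clockwise seen from above, 55 degrees from the slots (stop at 60; other way blocked), then the spring lifts the lugs into recesses. Turned too little it stays 3 mm low.
- plug: The plug itself, origin at the centre of its underside, same axes. Pressing or jamming it on the housing with more than 60 N in all, the stop included, damages it; 15 N is ample.
- tin_a: Small ink tin, 68 mm dia., 80 mm tall, loose; origin under its centre. Leave where it is.
- tape: Roll of paper tape lying flat, 84 mm dia., 45 mm tall, loose; leave.
- tin_b: Ink tin, 75 mm dia., 85 mm tall, loose; leave.
- tin_c: Ink tin, 75 mm dia., 85 mm tall, loose; leave.
- spatula: Ink spatula lying on the bench, loose; leave.
- screwdriver: Screwdriver lying on the bench, loose; leave.
- squeegee: Wooden squeegee 260 mm long lying on the bench, loose; leave.
Things that resemble listed ones, but are neither listed nor needed, are in the scene too. Of the things like the plug, leave any that is red; of the rest the larger one is meant.

How it is judged:
At the end, for the whole second after the job is handed in: The plug sits locked in the collar: its centre 85.5 to 89 mm above the housing's origin (lock height 87), within 4 mm of its axis, upright within 0.08 rad, its lug axis more than 0.45 rad from the housing's x axis (it was turned from the slots), at rest and released (z of plug_center in the frame of housing between 0.0855 and 0.089 m and horizontal distance between plug_center and housing below 0.004 m and angle between plug_center's own z axis and vertical below 0.08 rad and angle between the x axis of plug_center and the x axis of housing, either way round above 0.45 rad and linear speed of plug below 0.02 m/s); the robot touches nothing.
It fails at once if the plug is pressed or jammed on the housing with more than 60 N (contact force between plug and housing above 60 N).
It fails at once if a tin, the tape roll or a tool is moved more than 30 mm (distance of any of tin_a, tape, tin_b, tin_c, spatula, screwdriver, squeegee from where it was at the start of the episode above 0.03 m).
It also fails if it takes over 72 s, if anything falls off the work surface, if the arm or the gripper's body presses on something with over 40 N, if the wrist force passes 120 N, or if a joint passes its speed limit or range.

## Working session

There is one attempt and no reset: what is moved stays moved. The work goes in short steps, Python scripts to look and compute and a tool call to move; the robot and the scene stay as the last step left them, time stands still between calls to the robot, and variables do not carry over. Pictures are saved under pics/ and viewed, and the job is handed in when it is done.

Besides the shell and the picture viewer there is one more tool, called after "Emit:" as a command line: name --argument value ..., lists and objects as JSON in quotes. move_arm: Moves the arm, as the interface text tells. Its arguments: {"type":"object","properties":{"increments":{"type":"array","items":{"type":"number"}}},"required":["increments"]}

```bash
ls; mkdir -p pics; python3 - <<'E'
from station import *
import cv2,numpy as np
o=get_obs();print(o)
for n in("side","top"):
    cv2.imwrite(f"pics/{n}0.png",grab_frame(n));print(n,camera_params(n))
E
```

```text
pics
{'time': 0.0, 'qpos': array([ 1.23480886,  0.53716551, -0.00443383,  1.5388888 ,  0.00264019,
        1.06731141, -0.07121575]), 'joint_vel': array([-6.12236426e-04,  1.74754797e-03, -2.34676063e-05, -9.46673191e-04,
       -2.82501366e-04, -1.02730793e-03, -6.64747412e-04]), 'effort': array([-3.48004403e-05, -5.83415294e+01,  1.04836576e+00, -2.59107685e+01,
        1.22099838e-02,  9.60423175e-03,  2.85231380e-05]), 'tool_pos': array([ 0.17304443, -0.62589364,  0.24140746]), 'tool_rot': array([-4.66344033e-04,  7.95799768e-01, -6.05559203e-01, -7.50867252e-04]), 'wrist_force': array([-0.55243148,  0.59324264,  0.56532519]), 'moment': array([0.01756609, 0.00121294, 0.02916548]), 'gripper_width': 0.998101103274386}
side {'fx': 452.2440756045855, 'fy': 452.2440756045855, 'cx': 314.34883663753084, 'cy': 204.8480395495392, 'k1': -0.037839757415797357, 'rvec': array([ 0.94672459, -2.27043603,  1.28830598]), 'tvec': array([0.44667633, 0.27613326, 0.90322874])}
top {'fx': 366.2014313714035, 'fy': 366.2014313714035, 'cx': 318.68115223244115, 'cy': 201.2805186002177, 'k1': -0.0870528912176488, 'rvec': array([ 2.15104863, -2.09804395,  0.18264562]), 'tvec': array([0.05142611, 0.5928122 , 1.01013882])}
```

View pics/side0.png

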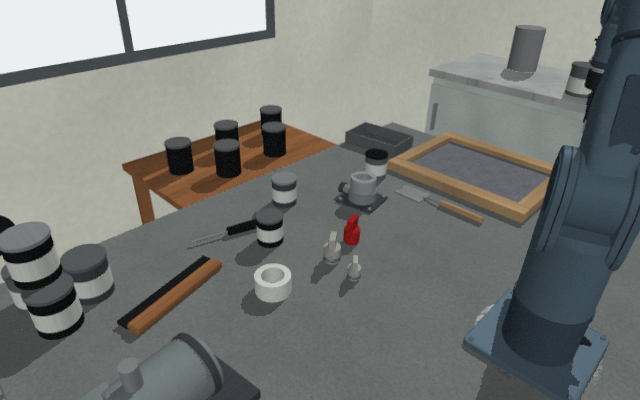

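View pics/top0.png

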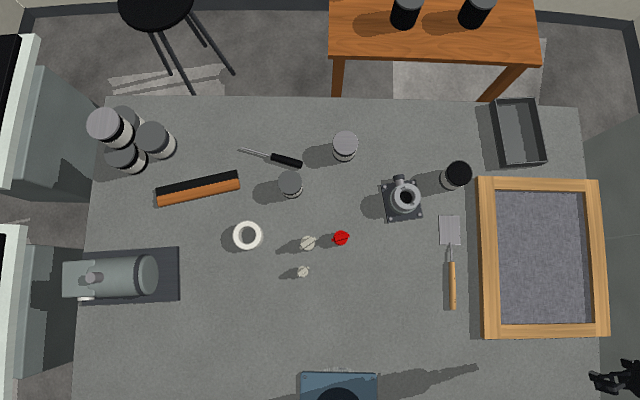

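```bash
cat > h.py <<'E'
from station import *
import cv2,numpy as np
from scipy.spatial.transform import Rotation as Rn
def cam(n):
    p=camera_params(n);R=cv2.Rodrigues(p['rvec'])[0];return p,R,p['tvec']
def c2w(n,x):
    p,R,t=cam(n);return R.T@(np.array(x)-t)
def w2p(n,X):
    p,R,t=cam(n);c=R@np.array(X)+t;a=c[0]/c[2];b=c[1]/c[2];s=1+p['k1']*(a*a+b*b)
    return np.array([p['fx']*a*s+p['cx'],p['fy']*b*s+p['cy']])
def p2w(n,u,v,z):
    p,R,t=cam(n);a0=a=(u-p['cx'])/p['fx'];b0=b=(v-p['cy'])/p['fy']
    for _ in range(20):
        s=1+p['k1']*(a*a+b*b);a=a0/s;b=b0/s
    d=R.T@np.array([a,b,1]);o=-R.T@t;return o+d*(z-o[2])/d[2]
def tool():
    o=get_obs();w,x,y,z=o['tool_rot'];return o,Rn.from_quat([x,y,z,w]).as_matrix()
E
python3 - <<'E'
from h import *
np.set_printoptions(precision=4,suppress=True)
for n in("side","top"):
    for l in ("plug_center","plug_lugs","housing","collar_rim"):
        for d in pinpoint(l,n): 
            X=c2w(n,d['location']);print(n,l,round(d['confidence'],2),X,w2p(n,X))
E
```

```text
side plug_center 0.76 [0.4894 0.0092 0.0334] [350.3932 231.0621]
side plug_center 0.72 [0.4744 0.0981 0.0332] [331.258  247.9154]
side plug_center 0.58 [0.3903 0.1102 0.0256] [353.9296 268.1345]
side plug_lugs 0.71 [0.4706 0.1017 0.0203] [331.2229 253.3967]
side plug_lugs 0.64 [0.3903 0.1092 0.0165] [353.9846 271.0069]
side plug_lugs 0.56 [ 0.4706  0.0933 -0.0039] [333.1573 259.7126]
side housing 0.97 [ 0.6084 -0.1837 -0.0015] [361.6835 199.6723]
side housing 0.24 [ 0.6841 -0.3358 -0.0006] [373.2935 175.2269]
side collar_rim 0.76 [ 0.6109 -0.1795  0.0776] [361.9461 176.8437]
top plug_center 0.55 [0.4762 0.1002 0.0344] [306.0038 241.1729]
top plug_center 0.52 [ 0.4898 -0.0023  0.0343] [341.3847 237.3654]
top plug_center 0.47 [0.3902 0.1074 0.0268] [302.6832 271.0896]
top plug_lugs 0.76 [0.47   0.0977 0.0245] [306.9271 243.5473]
top plug_lugs 0.65 [0.3915 0.1099 0.0177] [301.9973 270.5906]
top plug_lugs 0.51 [0.4905 0.2695 0.0029] [250.3373 235.6354]
top plug_lugs 0.5 [0.4932 0.0005 0.0242] [340.2426 236.4669]
top housing 0.95 [ 0.6072 -0.1871 -0.0052] [401.2314 201.5731]
top collar_rim 0.84 [ 0.6067 -0.1859  0.0778] [407.0974 196.5846]
```

The off-white plug at about (0.474, 0.099) is the larger one (top image pixel 308,242; side 332,248). The red one (340,237) and the smaller white one (303,271) stay where they are. The housing is at about (0.608, -0.185). I'll zoom in.

```bash
python3 - <<'E'
import cv2,numpy as np
s=cv2.imread('pics/side0.png');t=cv2.imread('pics/top0.png')
def c(i,u,v,w,h,k): return cv2.resize(i[v-h//2:v+h//2,u-w//2:u+w//2],(w*k,h*k),interpolation=cv2.INTER_CUBIC)
a=np.hstack([c(t,405,197,50,36,8),c(t,308,242,50,36,8)])
b=np.hstack([c(s,361,188,50,38,8),c(s,332,248,50,38,8)])
cv2.imwrite('pics/z0.png',np.vstack([a,b]))
E
```

```text
(no output)
```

View pics/z0.png

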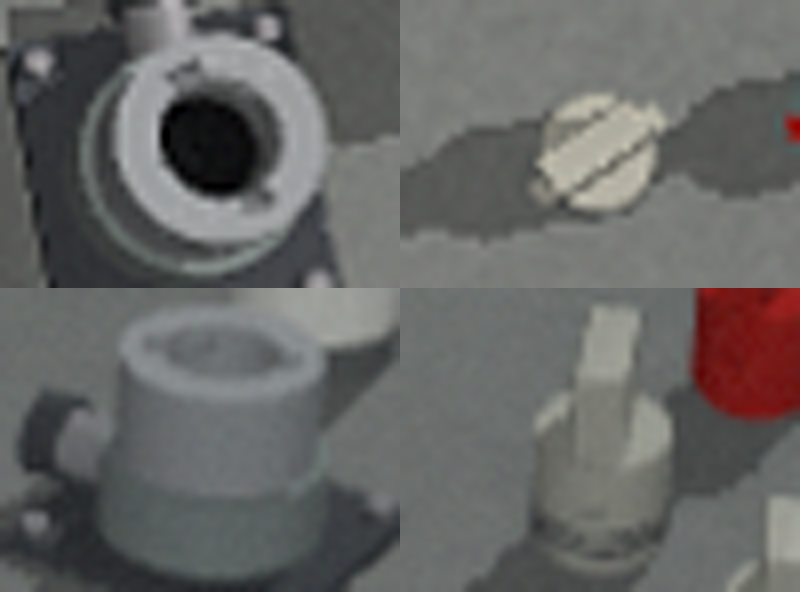

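```bash
python3 - <<'E'
from h import *
np.set_printoptions(precision=4,suppress=True)
f=lambda x,y,z,u0,v0,x0=0,y0=0:p2w('top',u0-.5+(x-x0+.5)/8,v0-.5+(y-y0+.5)/8,z)
print('rim',f(221,140,.08,380,179))
a=f(187,68,.08,380,179);b=f(258,197,.08,380,179);print(a,b,(a+b)/2,np.linalg.norm(a-b),np.degrees(np.arctan2(*(b-a)[1::-1])))
P=[(540,158),(633,95),(660,122),(567,187)]
for z in(.074,):
  Q=np.array([f(x,y,z,283,224,400) for x,y in [(535,150),(628,93),(655,112),(556,182)]]);print(Q,Q.mean(0))
l=[f(x,y,.027,283,224,400) for x,y in [(540,192),(655,115)]];print(l,np.degrees(np.arctan2(*(l[1]-l[0])[1::-1])))
print('body',f(600,153,.042,283,224,400))
# housing x: pipe px
print('pipe dir',p2w('top',399.5,181.,.05))
o,R=tool();print(R)
t=cv2.imread('pics/top0.png')
def draw(im,c,a,k=8,u=308,v=242,w=50,h=40,hous=False):
    cr=cv2.resize(im[v-h//2:v+h//2,u-w//2:u+w//2],(w*k,h*k),interpolation=cv2.INTER_CUBIC)
    def pl(pts,col,cl=True):
        q=np.array([(w2p('top',p)-[u-w//2,v-h//2]+.5)*k for p in pts]);cv2.polylines(cr,[np.round(q*16).astype(int).reshape(-1,1,2)],cl,col,1,cv2.LINE_AA,4)
    ca,sa=np.cos(a),np.sin(a);T=lambda x,y,z:(c[0]+ca*x-sa*y,c[1]+sa*x+ca*y,z)
    th=np.linspace(0,2*np.pi,60)
    C=lambda r,z,col:pl([T(r*np.cos(t),r*np.sin(t),z) for t in th],col)
    if hous:
        C(.038,.08,(0,0,255));C(.0223,.08,(0,0,255))
        for s in(0,np.pi):pl([T(r*np.cos(s+g),r*np.sin(s+g),.08) for r,g in[(.0223,-.244),(.0295,-.244),(.0295,.244),(.0223,.244)]],(0,255,0))
    else:
        C(.021,.042,(0,0,255));C(.021,0.0025,(255,0,0))
        pl([T(x,y,.074) for x,y in[(.02,.008),(-.02,.008),(-.02,-.008),(.02,-.008)]],(0,255,0))
        for s in(0,np.pi):pl([T(r*np.cos(s+g),r*np.sin(s+g),.027) for r,g in[(.021,-.19),(.0275,-.19),(.0275,.19),(.021,.19)]],(255,0,255))
    return cr
import pickle
A=draw(t,Q.mean(0),np.arctan2(*(Q[1]-Q[0])[1::-1]));B=draw(t,f(221,140,.08,380,179),np.arctan2(*(b-a)[1::-1]),u=405,v=197,hous=True)
cv2.imwrite('pics/ov0.png',np.hstack([A,B]))
E
```

```text
rim [ 0.6078 -0.1857  0.08  ]
[ 0.6337 -0.1739  0.08  ] [ 0.5875 -0.1986  0.08  ] [ 0.6106 -0.1862  0.08  ] 0.05239385143139169 -151.9348966237251
[[0.4698 0.1168 0.074 ]
 [0.4906 0.0849 0.074 ]
 [0.4842 0.0753 0.074 ]
 [0.4589 0.1091 0.074 ]] [0.4759 0.0965 0.074 ]
[array([0.4577, 0.1172, 0.027 ]), array([0.4868, 0.0761, 0.027 ])] -54.70263863875676
body [0.4714 0.0952 0.042 ]
pipe dir [ 0.6586 -0.1708  0.05  ]
[[ 0.2665 -0.9638 -0.    ]
 [-0.9638 -0.2665  0.0001]
 [-0.0001  0.     -1.    ]]
```

View pics/ov0.png

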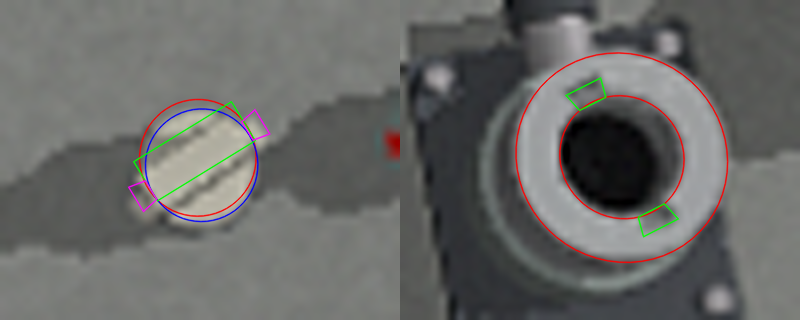

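Emit:
move_arm --increments '[1,-18,-29,0,0,1,-18,-29,0,0,1,-18,-29,0,0,1,-18,-29,0,0,1,-18,-29,0,0,1,-18,-29,0,0,1,-18,-29,0,0,1,-18,-29,0,0]'

```text
time: 1.17
tool_pos: [0.3594, -0.4246, 0.2425]
tool_rot: [0.0, 0.796, -0.606, 0.0]
wrist_force: [0.8, 0.3, 0.3]
gripper_width: 1.0
```

Emit:
move_arm --increments '[1,-18,-29,0,0,1,-18,-29,0,0,1,-18,-29,0,0,1,-18,-29,0,0,1,-18,-29,0,0,1,-18,-29,0,0,1,-18,-29,0,0,1,-38,-5,0,0]'

```text
time: 1.83
tool_pos: [0.5198, -0.212, 0.2426]
tool_rot: [-0.001, 0.796, -0.606, 0.002]
wrist_force: [0.2, 0.3, 0.6]
gripper_width: 1.0
```

Emit:
move_arm --increments '[1,-38,-5,0,0,1,-38,-5,0,0,1,-38,-5,0,0,1,-38,-5,0,0,1,-38,-5,0,0,1,-38,-5,0,0,1,-38,-5,0,0,1,-38,-5,0,0]'

```text
time: 2.5
tool_pos: [0.4723, 0.093, 0.2427]
tool_rot: [-0.0, 0.796, -0.606, 0.0]
wrist_force: [0.2, 0.1, 0.5]
gripper_width: 1.001
```

Emit:
move_arm --increments '[1,0,0,0,-7,1,0,0,0,-7,1,0,0,0,-7,1,0,0,0,-7,1,0,0,0,-7,1,0,0,0,-7,1,0,0,0,-7,1,0,0,0,-7]'

```text
time: 3.17
tool_pos: [0.4729, 0.0913, 0.2424]
tool_rot: [0.0, 0.987, -0.158, 0.0]
wrist_force: [-0.1, -0.5, -0.2]
gripper_width: 0.998
```

Emit:
move_arm --increments '[1,0,0,0,-7,1,0,0,0,-7,1,0,0,0,-7,1,0,0,0,-7,1,0,0,0,-7,1,0,0,0,-7,1,0,0,0,-7,1,0,0,0,-3.5]'

```text
time: 3.83
tool_pos: [0.4729, 0.0912, 0.2424]
tool_rot: [0.0, 0.956, 0.295, 0.0]
wrist_force: [-0.6, -0.6, 0.3]
gripper_width: 0.996
```

```bash
cat >> h.py <<'E'
np.set_printoptions(precision=4,suppress=True)
def to(x,y,z,yaw=None):
    o,R=tool();d=R.T@(np.array([x,y,z])-o['tool_pos'])*1000
    yw=np.degrees(np.arctan2(R[1,0],R[0,0]))
    print('t',o['time'],'pos',o['tool_pos'],'yaw',yw,'grip',o['gripper_width'],'F',o['wrist_force'],'tilt',R[2])
    print('shift mm',d,'turn',None if yaw is None else -((yaw-yw+180)%360-180))
def crop(n,u,v,w,h,k,f):
    im=grab_frame(n);cv2.imwrite(f,cv2.resize(im[v-h//2:v+h//2,u-w//2:u+w//2],(w*k,h*k),interpolation=cv2.INTER_CUBIC))
E
python3 - <<'E'
from h import *
to(.473,.097,.12,34)
print(get_obs()['qpos'])
cv2.imwrite('pics/s1.png',grab_frame('side'))
cv2.imwrite('pics/t1.png',grab_frame('top'))
E
```

```text
t 3.8333 pos [0.4729 0.0912 0.2424] yaw 34.30036528265768 grip 0.9955055295323428 F [-0.6302 -0.5742  0.2624] tilt [ 0.0002  0.0002 -1.    ]
shift mm [  3.3821  -4.7591 122.4022] turn 0.3003652826576797
[ 0.2812  0.3217 -0.6733  1.9417  0.2434  0.9589  0.0904]
```

View pics/s1.png

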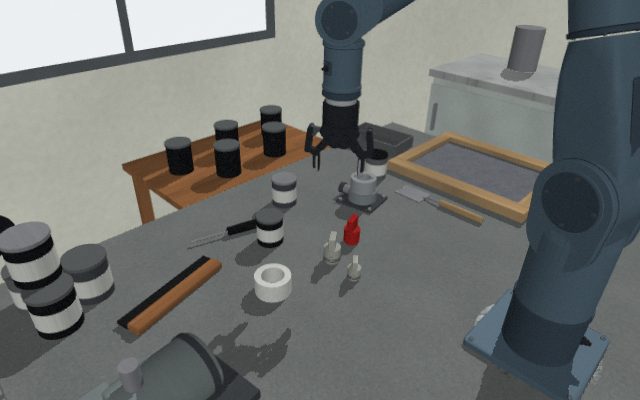

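Emit:
move_arm --increments '[1,3.4,-4.8,30,0.3,1,0,0,30,0,1,0,0,30,0,1,0,0,32,0,1,0,0,0,0]'

```text
time: 4.35
tool_pos: [0.4693, 0.0961, 0.1158]
tool_rot: [-0.0, 0.957, 0.289, -0.004]
wrist_force: [-0.3, -0.2, -0.1]
gripper_width: 1.001
```

```bash
python3 - <<'E'
from h import *
to(.473,.097,.056,34)
crop('side',335,235,80,60,8,'pics/s2.png')
E
```

```text
t 4.35 pos [0.4693 0.0961 0.1158] yaw 33.54847099224105 grip 1.000777690444315 F [-0.3385 -0.1602 -0.1076] tilt [-0.0081 -0.0032 -1.    ]
shift mm [ 4.0778  1.4685 59.7684] turn -0.4515290077589498
```

View pics/s2.png

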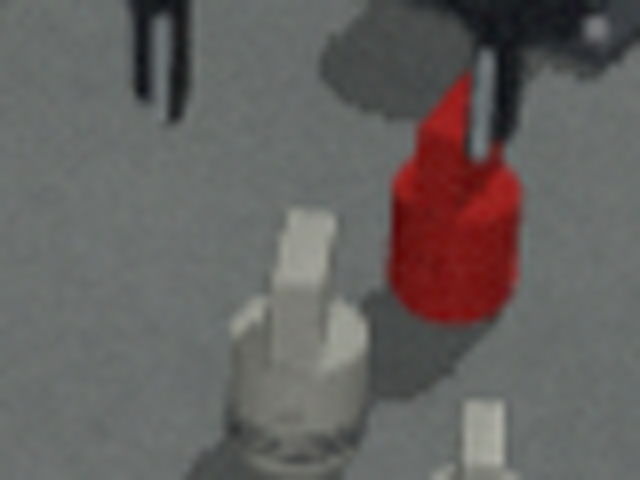

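Looking from the side, the fingers are well above and either side of the plug's grip bar (bar top about zoom 310,215). They don't touch the red plug. I'll settle, then go down.

Emit:
move_arm --increments '[1,0,0,0,0,1,0,0,0,0,1,0,0,20,0,1,0,0,15,0,1,0,0,0,0,1,0,0,0,0]'

```text
time: 4.9
tool_pos: [0.4735, 0.0973, 0.0865]
tool_rot: [0.0, 0.957, 0.289, 0.001]
wrist_force: [1.0, -0.2, -0.1]
gripper_width: 1.003
```

```bash
python3 - <<'E'
from h import *
to(.473,.097,.056,34)
crop('side',335,235,80,60,8,'pics/s3.png')
crop('top',308,242,80,60,8,'pics/t3.png')
E
```

```text
t 4.9 pos [0.4735 0.0973 0.0865] yaw 33.63593163955802 grip 1.003032409163955 F [ 1.0467 -0.1903 -0.1223] tilt [ 0.0011  0.0006 -1.    ]
shift mm [-0.6728 -0.0442 30.4856] turn -0.36406836044199054
```

View pics/s3.png

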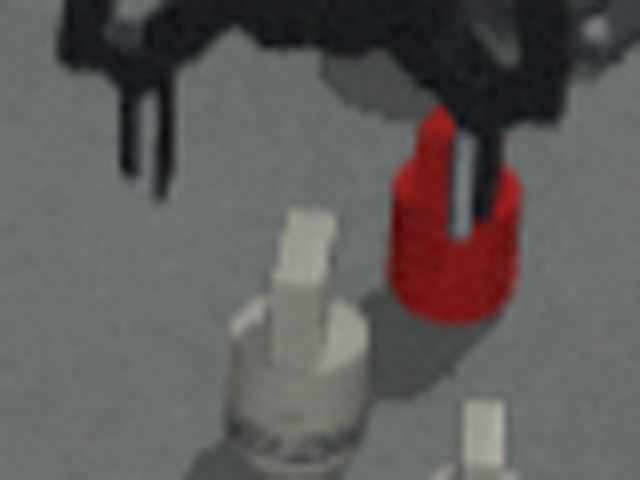

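View pics/t3.png

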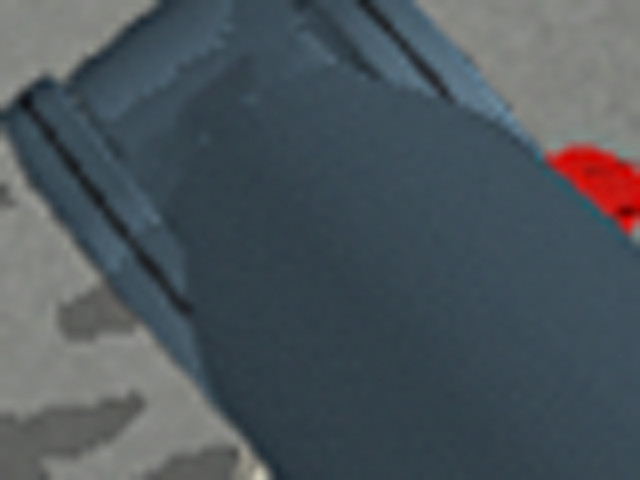

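Emit:
move_arm --increments '[1,-0.7,0,15,-0.4,1,0,0,15,0,1,0,0,0,0,1,0,0,0,0,0.5,0,0,0,0,0.35,0,0,0,0,0.35,0,0,0,0,0.35,0,0,0,0]'

```text
time: 5.67
tool_pos: [0.4727, 0.0969, 0.0559]
tool_rot: [0.0, 0.956, 0.293, 0.0]
wrist_force: [0.3, -0.6, -0.0]
gripper_width: 0.453
```

```bash
python3 - <<'E'
from h import *
to(.473,.097,.056,34)
crop('side',335,235,80,60,8,'pics/s4.png')
E
```

```text
t 5.6667 pos [0.4727 0.0969 0.0559] yaw 34.052276030988764 grip 0.4530847511631665 F [ 0.3435 -0.5973 -0.0343] tilt [ 0.0008  0.0004 -1.    ]
shift mm [ 0.328   0.0654 -0.139 ] turn 0.05227603098876443
```

View pics/s4.png

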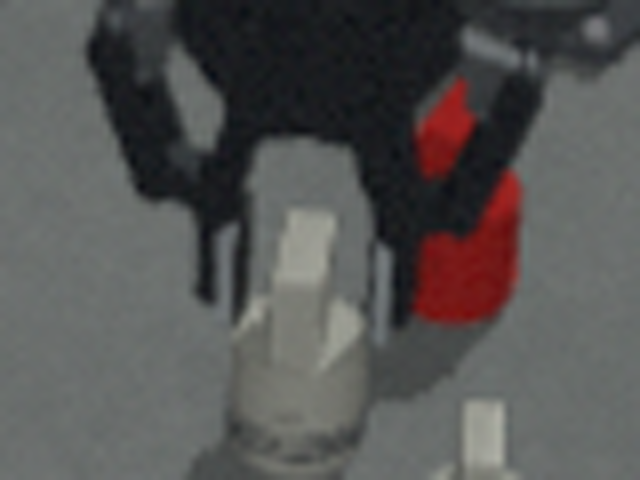

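The pads (zoom 230 and 382) straddle the bar (305) and it is centred. Close.

Emit:
move_arm --increments '[0.25,0,0,0,0,0.2,0,0,0,0,0.1,0,0,0,0,0,0,0,0,0,0,0,0,0,0,0,0,0,0,0,0,0,0,0,0,0,0,0,0,0]'

```text
time: 6.38
tool_pos: [0.4726, 0.097, 0.0554]
tool_rot: [-0.0, 0.956, 0.293, 0.0]
wrist_force: [1.3, 1.1, 1.4]
gripper_width: 0.178
```

```bash
python3 - <<'E'
from h import *
to(.473,.097,.056,34)
crop('side',335,235,80,60,8,'pics/s5.png')
E
```

```text
t 6.3833 pos [0.4726 0.097  0.0554] yaw 34.05968079931439 grip 0.1776137650540756 F [1.3401 1.0968 1.4285] tilt [ 0.0006  0.0001 -1.    ]
shift mm [ 0.3789  0.2041 -0.6066] turn 0.05968079931437842
```

View pics/s5.png

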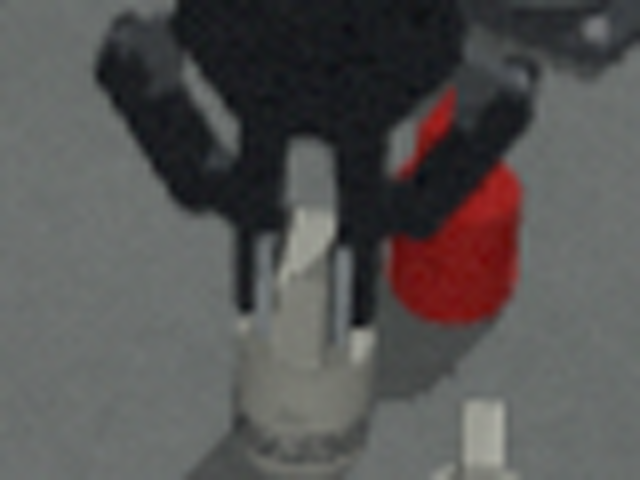

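Gripped at 0.178, about the 16 mm bar. Lift.

Emit:
move_arm --increments '[0,0,0,-15,0,0,0,0,-35,0,0,0,0,-40,0,0,0,0,-40,0,0,0,0,-25,0,0,0,0,0,0]'

```text
time: 6.93
tool_pos: [0.4746, 0.0975, 0.2148]
tool_rot: [0.001, 0.956, 0.293, 0.004]
wrist_force: [2.2, 0.3, -2.3]
gripper_width: 0.177
```

```bash
python3 - <<'E'
from h import *
to(.608,-.185,.21,-62)
print(get_obs()['qpos'])
crop('side',335,215,120,90,6,'pics/s6.png')
E
```

```text
t 6.9333 pos [0.4746 0.0975 0.2148] yaw 34.040571748613544 grip 0.17706783467935625 F [ 2.248   0.3107 -2.295 ] tilt [ 0.0064  0.0034 -1.    ]
shift mm [-47.6525 308.7798   5.5108] turn 96.04057174861354
[ 0.2596  0.3647 -0.6708  1.9676  0.2901  0.8972  0.0332]
```

View pics/s6.png

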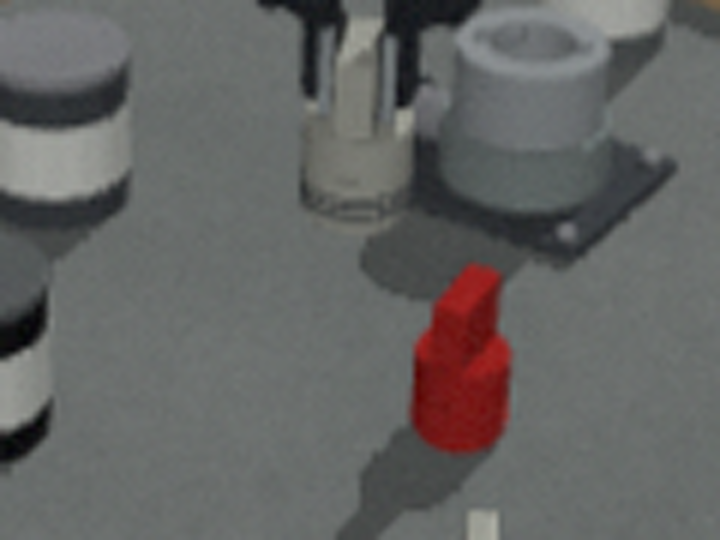

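The plug is lifted and held upright. Move it over the housing and turn.

Emit:
move_arm --increments '[0,-5,31,0,0,0,-5,31,0,0,0,-5,31,0,0,0,-5,31,0,0,0,-5,31,0,0,0,-5,31,0,0,0,-5,31,0,0,0,-5,31,0,0]'

```text
time: 7.65
tool_pos: [0.5767, -0.1325, 0.2075]
tool_rot: [-0.001, 0.956, 0.293, -0.002]
wrist_force: [0.5, 0.2, -2.1]
gripper_width: 0.177
```

Emit:
move_arm --increments '[0,-5,31,0,0,0,-4,30,0,0,0,0,0,0,6,0,0,0,0,6,0,0,0,0,6,0,0,0,0,6,0,0,0,0,6,0,0,0,0,6]'

```text
time: 8.32
tool_pos: [0.6029, -0.1863, 0.2072]
tool_rot: [-0.0, 1.0, -0.019, -0.003]
wrist_force: [-0.3, -0.4, -2.0]
gripper_width: 0.174
```

Emit:
move_arm --increments '[0,0,0,0,6,0,0,0,0,6,0,0,0,0,6,0,0,0,0,6,0,0,0,0,6,0,0,0,0,6,0,0,0,0,6,0,0,0,0,6]'

```text
time: 8.98
tool_pos: [0.6028, -0.1864, 0.2072]
tool_rot: [0.001, 0.905, -0.425, -0.003]
wrist_force: [0.4, 0.0, -2.0]
gripper_width: 0.174
```

Emit:
move_arm --increments '[0,0,0,0,6,0,0,0,0,6,0,0,0,0,0,0,0,0,0,0,0,0,0,0,0]'

```text
time: 9.4
tool_pos: [0.6039, -0.1864, 0.2088]
tool_rot: [0.001, 0.858, -0.513, -0.001]
wrist_force: [-0.4, 0.0, -1.7]
gripper_width: 0.179
```

```bash
python3 - <<'E'
from h import *
to(.608,-.185,.135,-62)
print(get_obs()['qpos'])
for n in('side','top'):cv2.imwrite(f'pics/{n}7.png',grab_frame(n))
E
```

```text
t 9.4 pos [ 0.6039 -0.1864  0.2088] yaw -61.76235282108652 grip 0.17888443948281701 F [-0.3904  0.027  -1.7168] tilt [-0.0015  0.0022 -1.    ]
shift mm [ 0.8091 -4.4635 73.7961] turn 0.23764717891347686
[ 0.3413  0.5483 -0.1608  1.6093  0.1     0.9947 -0.929 ]
```

View pics/side7.png

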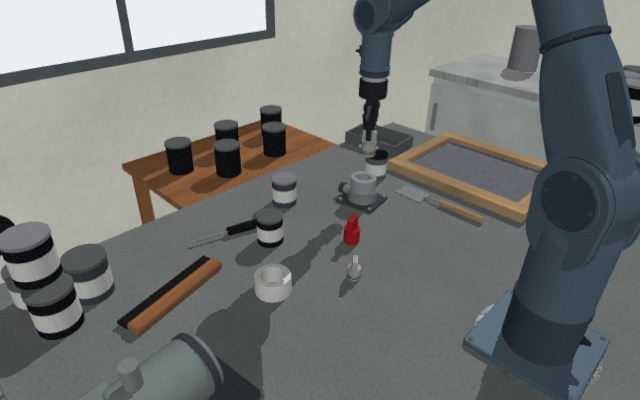

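View pics/top7.png

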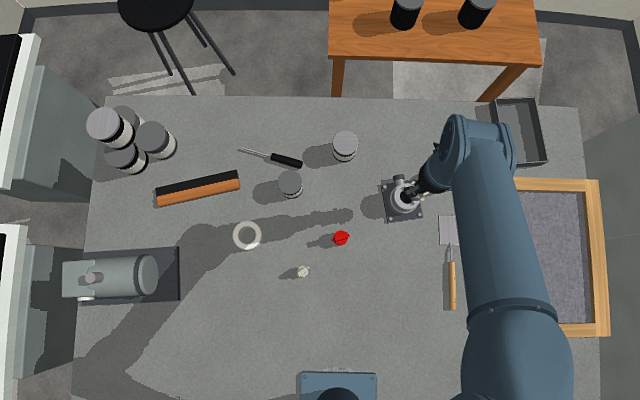

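Emit:
move_arm --increments '[0,0.8,-4.5,20,0.2,0,0,0,25,0,0,0,0,18,0,0,0,0,0,0,0,0,0,0,0]'

```text
time: 9.92
tool_pos: [0.6084, -0.1851, 0.1466]
tool_rot: [0.0, 0.857, -0.516, -0.001]
wrist_force: [0.6, 0.2, -1.1]
gripper_width: 0.175
```

```bash
python3 - <<'E'
from h import *
to(.608,-.185,.135,-62)
p,R,t=cam('side');print('cam',-R.T@t)
crop('side',361,175,70,60,10,'pics/s8.png')
im=grab_frame('side');cv2.imwrite('pics/side8.png',im)
E
```

```text
t 9.9167 pos [ 0.6084 -0.1851  0.1466] yaw -62.10074851773528 grip 0.17533182759046112 F [ 0.6294  0.1508 -1.1183] tilt [-0.0016  0.0016 -1.    ]
shift mm [-0.2756  0.2653 11.5602] turn -0.10074851773526916
cam [-0.1197  0.7685  0.6976]
```

View pics/s8.png

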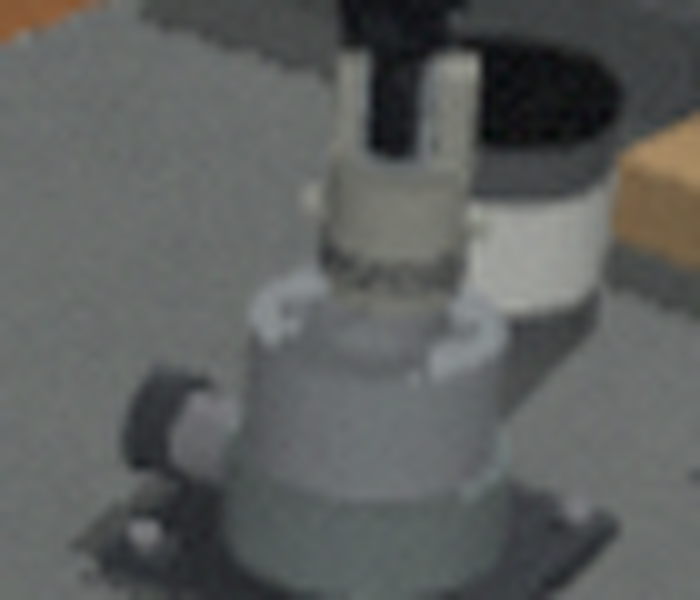

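```bash
cat >> h.py <<'E'
def overlay(im,n,c,a,zu,hc,ha,u,v,w,h,k,f):
    cr=cv2.resize(im[v-h//2:v+h//2,u-w//2:u+w//2],(w*k,h*k),interpolation=cv2.INTER_CUBIC)
    def pl(pts,col):
        q=np.array([(w2p(n,p)-[u-w//2,v-h//2]+.5)*k for p in pts]);cv2.polylines(cr,[np.round(q*16).astype(int).reshape(-1,1,2)],True,col,1,cv2.LINE_AA,4)
    th=np.linspace(0,2*np.pi,60)
    def T(c,a):
        ca,sa=np.cos(a),np.sin(a);return lambda x,y,z:(c[0]+ca*x-sa*y,c[1]+sa*x+ca*y,z)
    P=T(c,a);H=T(hc,ha)
    def C(F,r,z,col):pl([F(r*np.cos(t),r*np.sin(t),z) for t in th],col)
    C(H,.038,.08,(0,0,255));C(H,.0223,.08,(0,0,255))
    for s in(0,np.pi):pl([H(r*np.cos(s+g),r*np.sin(s+g),.08) for r,g in[(.0223,-.244),(.0295,-.244),(.0295,.244),(.0223,.244)]],(0,255,0))
    if zu is not None:
        C(P,.021,zu+.042,(255,0,0));C(P,.0185,zu,(255,0,0))
        pl([P(x,y,zu+.074) for x,y in[(.02,.008),(-.02,.008),(-.02,-.008),(.02,-.008)]],(0,255,255))
        for s in(0,np.pi):pl([P(r*np.cos(s+g),r*np.sin(s+g),zu+.0245) for r,g in[(.021,-.19),(.0275,-.19),(.0275,.19),(.021,.19)]],(255,0,255))
    cv2.imwrite(f,cr)
E
python3 - <<'E'
from h import *
im=cv2.imread('pics/side8.png')
overlay(im,'side',(.6084,-.1851),np.radians(28),.1466-.056,(.608,-.1855),np.radians(28),361,175,70,60,10,'pics/o8.png')
im=cv2.imread('pics/side0.png')
overlay(im,'side',(.4727,.0969),np.radians(-56),0,(.608,-.1855),np.radians(28),361,190,70,60,10,'pics/o8b.png')
overlay(im,'side',(.4727,.0969),np.radians(-56),0,(.608,-.1855),np.radians(28),332,248,50,50,10,'pics/o8c.png')
a=cv2.imread('pics/o8b.png')[:500,:];b=cv2.imread('pics/o8c.png')
cv2.imwrite('pics/o8d.png',np.hstack([a,b])[:,:1200])
cv2.imwrite('pics/o8d.png',cv2.resize(np.hstack([a,b]),(800,333)))
E
```

```text
(no output)
```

View pics/o8.png

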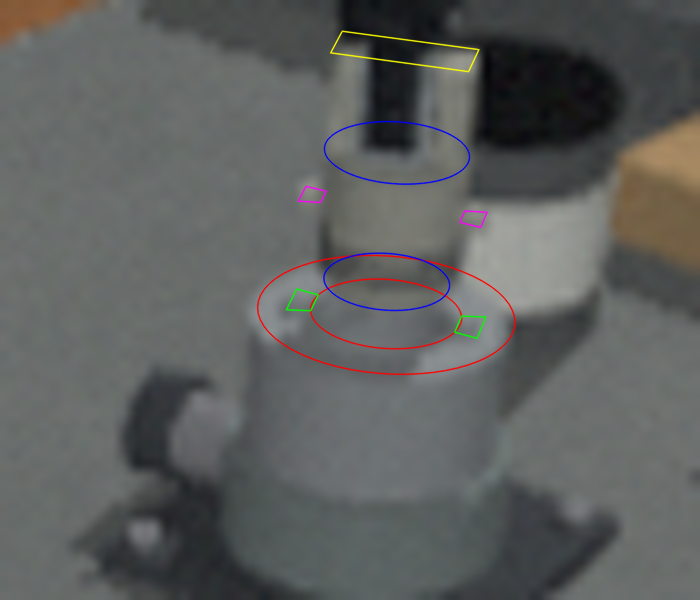

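View pics/o8d.png

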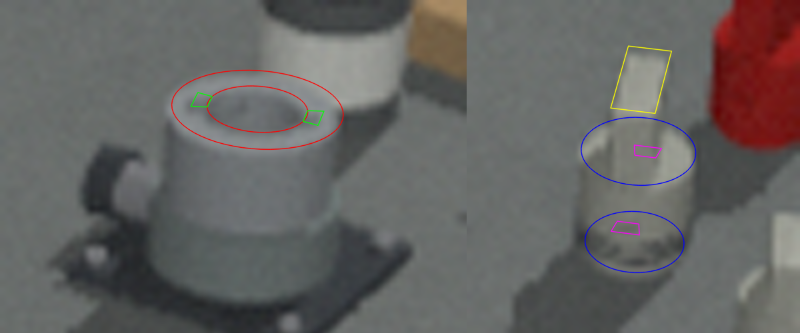

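```bash
python3 - <<'E'
from h import *
im=cv2.imread('pics/side0.png')
im=np.clip((im.astype(float)-70)*2,0,255).astype(np.uint8)
r=[]
for hc in [None,(.608,-.1855),(.6095,-.184),(.607,-.1815)]:
    if hc is None: u,v=361,181;r.append(cv2.resize(im[v-14:v+14,u-18:u+18],(396,308),interpolation=cv2.INTER_CUBIC));continue
    overlay(im,'side',(9,9),0,None,hc,np.radians(28),361,181,36,28,11,'pics/tmp.png');r.append(cv2.imread('pics/tmp.png'))
cv2.imwrite('pics/o9.png',np.vstack([np.hstack(r[:2]),np.hstack(r[2:])])[:,:800])
E
```

```text
(no output)
```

View pics/o9.png

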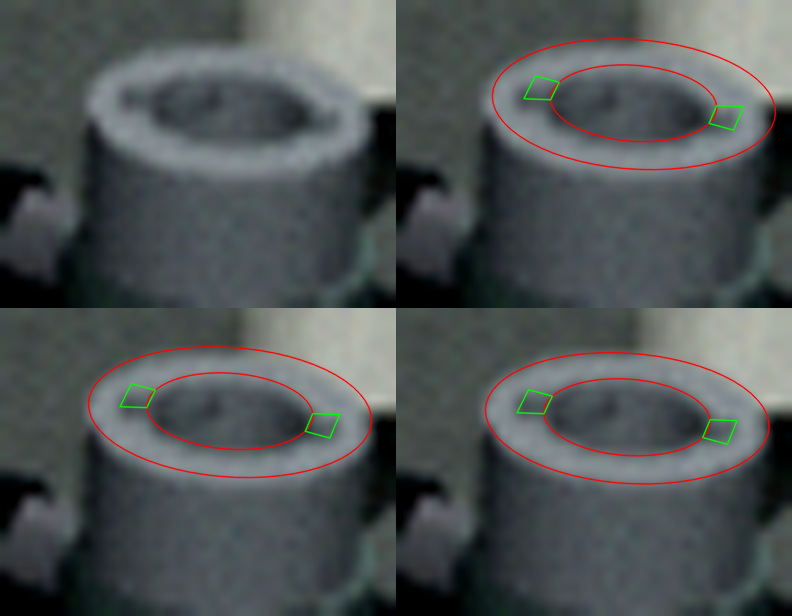

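```bash
python3 - <<'E'
from h import *
f=lambda x,y:p2w('side',343-.5+(x)/11,167-.5+(y)/11,.08)
a=f(130,98);b=f(330,118);print(a,b,(a+b)/2,np.linalg.norm(a-b),np.degrees(np.arctan2(*(a-b)[1::-1])))
for th in(20,28,36):print(th,[ (w2p('side',[.6085+.026*s*np.cos(np.radians(th)),-.181+.026*s*np.sin(np.radians(th)),.08])-[343,167]+.5)*11 for s in(1,-1)])
# finer bottom/ top
im=cv2.imread('pics/side0.png');t=cv2.imread('pics/top0.png')
u,v=361,177
A=cv2.resize(im[v-9:v+10,u-16:u+16],(800,475),interpolation=cv2.INTER_LANCZOS4)
A=np.clip((A.astype(float)-90)*2.5,0,255).astype(np.uint8);cv2.imwrite('pics/sA.png',A)
u,v=407,196
A=cv2.resize(t[v-15:v+15,u-15:u+15],(600,600),interpolation=cv2.INTER_LANCZOS4)
cv2.imwrite('pics/tA.png',A)
E
```

```text
[ 0.6296 -0.1664  0.08  ] [ 0.5849 -0.1965  0.08  ] [ 0.6072 -0.1815  0.08  ] 0.053843969837536275 34.02024130404194
20 [array([134.2206,  87.0941]), array([317.0198, 127.0556])]
28 [array([130.4152,  92.8112]), array([320.457, 121.199])]
36 [array([128.4301,  98.8281]), array([322.017 , 115.0904])]
```

View pics/sA.png

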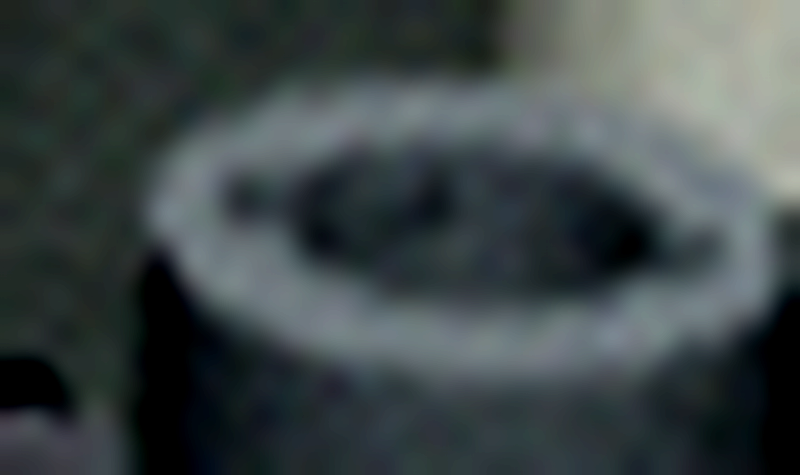

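View pics/tA.png

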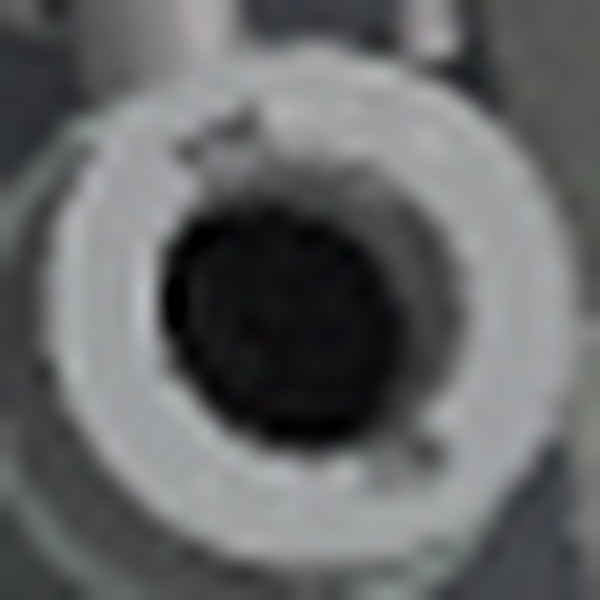

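```bash
python3 - <<'E'
from h import *
g=lambda x,y:p2w('top',392-.5+x/20,181-.5+y/20,.08)
f=lambda x,y:p2w('side',345-.5+x/25,168-.5+y/25,.08)
def rep(a,b):print((a+b)/2,np.linalg.norm(a-b),np.degrees(np.arctan2(*(a-b)[1::-1])))
print(g(313,302));rep(g(225,148),g(405,465));rep(g(220,132),g(412,462))
rep(f(245,195),f(700,245));rep(f(245,192),f(700,248))
print('outer corner',g(185,150),g(255,115),'mid ang from c',[np.degrees(np.arctan2(*(g(*q)-g(313,302))[1::-1])) for q in[(185,150),(255,115),(220,132),(405,465),(440,450),(370,482)]])
E
```

```text
[ 0.6091 -0.1856  0.08  ]
[ 0.6086 -0.1858  0.08  ] 0.05183239073335001 28.86395092902961
[ 0.61  -0.186  0.08 ] 0.05428782230442904 29.477344166939126
[ 0.6073 -0.1815  0.08  ] 0.054024414885414054 32.79999712723329
[ 0.6074 -0.1815  0.08  ] 0.054225508671287066 31.183541799330115
outer corner [ 0.6308 -0.1676  0.08  ] [ 0.6362 -0.1777  0.08  ] mid ang from c [np.float64(39.73695001624103), np.float64(16.17805385831866), np.float64(27.89530533545001), np.float64(-151.26117460249603), np.float64(-139.6525899541397), np.float64(-163.413636018919)]
```

```bash
python3 - <<'E'
from h import *
im=cv2.imread('pics/side8.png')
r=[]
for c in [None,(.6084,-.1851)]:
    if c is None: u,v=366,164;r.append(cv2.resize(im[v-18:v+18,u-15:u+15],(390,468),interpolation=cv2.INTER_CUBIC));continue
    overlay(im,'side',c,np.radians(28),.1466-.056,(9,9),0,366,164,30,36,13,'pics/tmp.png');r.append(cv2.imread('pics/tmp.png'))
cv2.imwrite('pics/o10.png',np.hstack(r))
E
```

```text
(no output)
```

View pics/o10.png

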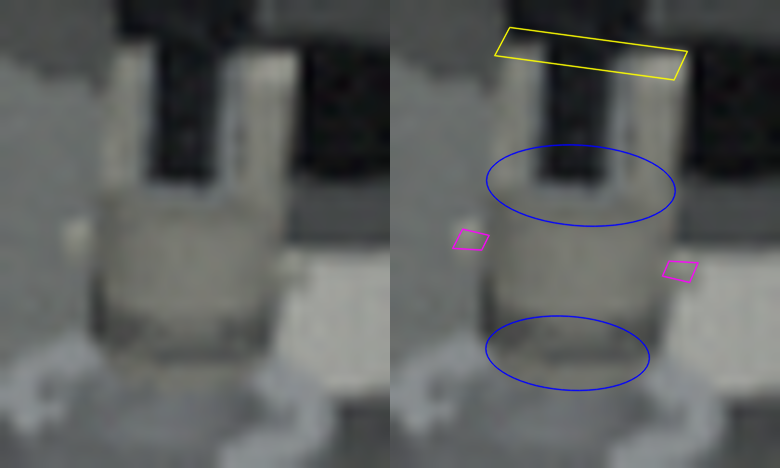

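```bash
python3 - <<'E'
from h import *
to(.608,-.1837,.138,-60.5)
E
```

```text
t 10.0167 pos [ 0.61   -0.1855  0.1486] yaw -62.125824413302084 grip 0.1738036356633762 F [ 0.2252 -1.2985 -0.731 ] tilt [ 0.0014 -0.0016 -1.    ]
shift mm [-2.5822  0.9539 10.6356] turn -1.625824413302098
```

Emit:
move_arm --increments '[0,0,0,0,-1.6,0,0,0,0,0,0,0,0,0,0,0,0,0,0,0]'

```text
time: 10.35
tool_pos: [0.6094, -0.1853, 0.1479]
tool_rot: [-0.0, 0.864, -0.504, 0.0]
wrist_force: [-0.1, 0.4, -2.3]
gripper_width: 0.181
```

```bash
python3 - <<'E'
from h import *
to(.608,-.1837,.138,-60.5)
E
```

```text
t 10.35 pos [ 0.6094 -0.1853  0.1479] yaw -60.54028076733088 grip 0.1807924743652889 F [-0.1191  0.3743 -2.251 ] tilt [ 0.0006 -0.0007 -1.    ]
shift mm [-2.0847  0.4233  9.9117] turn -0.04028076733087005
```

Emit:
move_arm --increments '[0,-1.6,0,5,0,0,0,0,5,0,0,0,0,2,0,0,0,0,0,0,0,0,0,0,0]'

```text
time: 10.77
tool_pos: [0.6081, -0.1837, 0.1349]
tool_rot: [0.0, 0.864, -0.504, -0.0]
wrist_force: [-0.0, -0.1, -2.3]
gripper_width: 0.177
```

Emit:
move_arm --increments '[0,0,0,2,0,0,0,0,2,0,0,0,0,0,0,0,0,0,0,0]'

```text
time: 11.1
tool_pos: [0.6091, -0.1838, 0.1315]
tool_rot: [-0.0, 0.864, -0.504, 0.001]
wrist_force: [3.0, 0.4, -2.3]
gripper_width: 0.182
```

Emit:
move_arm --increments '[0,0.3,-0.5,1.5,0,0,0,0,0,0,0,0,0,0,0]'

```text
time: 11.35
tool_pos: [0.6094, -0.1838, 0.1299]
tool_rot: [-0.0, 0.864, -0.504, 0.0]
wrist_force: [3.4, -0.5, -2.2]
gripper_width: 0.178
```

Emit:
move_arm --increments '[0,0,0,2,0,0,0,0,0,0,0,0,0,0,0]'

```text
time: 11.6
tool_pos: [0.6094, -0.1837, 0.1278]
tool_rot: [-0.0, 0.864, -0.504, 0.0]
wrist_force: [4.4, -0.9, -2.6]
gripper_width: 0.179
```

```bash
python3 - <<'E'
from h import *
to(.608,-.1837,.114,-60.5)
crop('side',361,170,70,60,10,'pics/s11.png');print(get_obs()['wrist_force'],get_obs()['moment'])
E
```

```text
t 11.6 pos [ 0.6094 -0.1837  0.1278] yaw -60.52952185973754 grip 0.17867530353700134 F [ 4.3848 -0.879  -2.6451] tilt [ 0.0005 -0.0009 -1.    ]
shift mm [-0.7132  1.2195 13.8364] turn -0.0295218597375424
[ 3.2607 -0.2744 -2.1303] [-0.0217 -1.1156  0.0053]
```

View pics/s11.png

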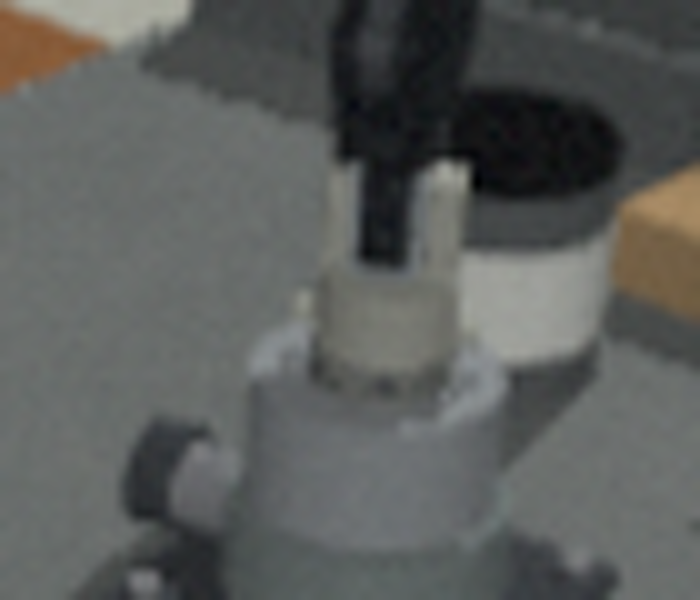

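The foot is in the bore, with a slight +x side load of about 3 to 4 N. I'll centre it by yielding to that force, then go down.

Emit:
move_arm --increments '[0,0.4,-0.8,0,0,0,0,0,0,0,0,0,0,0,0]'

```text
time: 11.9
tool_pos: [0.6096, -0.1837, 0.1277]
tool_rot: [0.0, 0.864, -0.504, -0.0]
wrist_force: [1.9, 0.0, -2.1]
gripper_width: 0.177
```

Emit:
move_arm --increments '[0,0.2,-0.4,2,0,0,0,0,2,0,0,0,0,0,0,0,0,0,0,0]'

```text
time: 12.23
tool_pos: [0.6097, -0.1837, 0.1232]
tool_rot: [0.0, 0.864, -0.504, -0.001]
wrist_force: [1.5, 0.6, -2.8]
gripper_width: 0.183
```

```bash
python3 - <<'E'
from h import *
to(.608,-.1837,.114,-60.5);print(get_obs()['moment'])
E
```

```text
t 12.2333 pos [ 0.6097 -0.1837  0.1232] yaw -60.54016513560532 grip 0.18307368728071996 F [ 1.5098  0.6126 -2.7943] tilt [-0.0007  0.001  -1.    ]
shift mm [-0.8658  1.4847  9.2392] turn -0.040165135605320756
[ 0.0724 -0.4319  0.0263]
```

Emit:
move_arm --increments '[0,0.2,-0.3,2.5,0,0,0,0,2.5,0,0,0,0,0,0,0,0,0,0,0]'

```text
time: 12.57
tool_pos: [0.61, -0.1838, 0.1183]
tool_rot: [0.0, 0.864, -0.504, -0.001]
wrist_force: [-0.1, 0.5, -2.4]
gripper_width: 0.181
```

Emit:
move_arm --increments '[0,0,0,2,0,0,0,0,0,0,0,0,0,0,0]'

```text
time: 12.82
tool_pos: [0.6103, -0.1838, 0.1166]
tool_rot: [0.0, 0.864, -0.504, -0.0]
wrist_force: [-0.4, 0.3, -2.6]
gripper_width: 0.176
```

Emit:
move_arm --increments '[0,0,0,1.5,0,0,0,0,0,0,0,0,0,0,0]'

```text
time: 13.07
tool_pos: [0.6105, -0.1838, 0.1152]
tool_rot: [0.0, 0.864, -0.504, -0.0]
wrist_force: [0.3, 0.6, -1.8]
gripper_width: 0.181
```

```bash
python3 - <<'E'
from h import *
to(.608,-.1837,.114,-60.5);print(get_obs()['moment'])
crop('side',361,170,70,60,10,'pics/s12.png')
E
```

```text
t 13.0667 pos [ 0.6105 -0.1838  0.1152] yaw -60.54124542479573 grip 0.181020590853524 F [ 0.2832  0.6245 -1.8119] tilt [-0.0001  0.0002 -1.    ]
shift mm [-1.3021  2.1662  1.1935] turn -0.04124542479573279
[-0.0221 -0.0147 -0.0237]
```

View pics/s12.png

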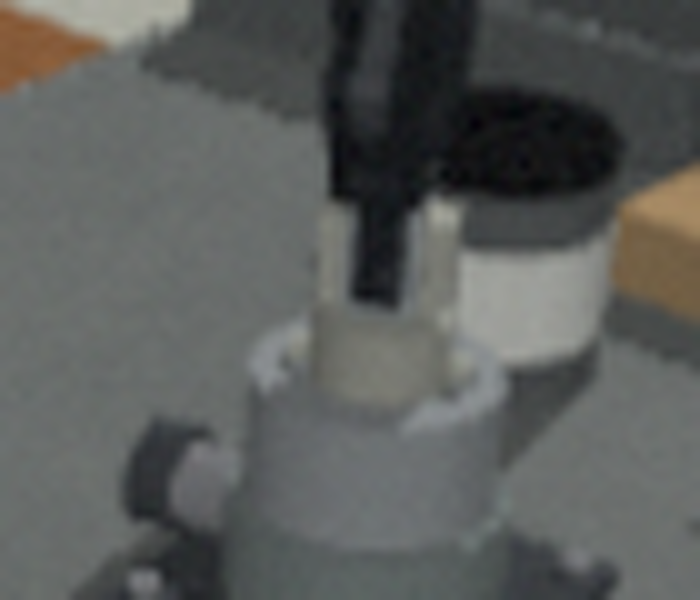

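Nearly free of side load, with the lugs at the rim. I'll step down and watch the force.

Emit:
move_arm --increments '[0,0,0,1,0,0,0,0,0,0,0,0,0,0,0]'

```text
time: 13.37
tool_pos: [0.6105, -0.1837, 0.1142]
tool_rot: [0.0, 0.864, -0.504, -0.0]
wrist_force: [0.0, -0.0, -2.7]
gripper_width: 0.175
```

Emit:
move_arm --increments '[0,0,0,1,0,0,0,0,0,0,0,0,0,0,0]'

```text
time: 13.62
tool_pos: [0.6106, -0.1838, 0.1132]
tool_rot: [0.0, 0.864, -0.504, -0.0]
wrist_force: [0.6, -0.4, -1.2]
gripper_width: 0.179
```

Emit:
move_arm --increments '[0,0,0,1,0,0,0,0,0,0,0,0,0,0,0]'

```text
time: 13.87
tool_pos: [0.6105, -0.1838, 0.1122]
tool_rot: [0.0, 0.864, -0.504, -0.0]
wrist_force: [-0.1, -0.3, -2.1]
gripper_width: 0.172
```

Emit:
move_arm --increments '[0,0,0,1,0,0,0,0,0,0,0,0,0,0,0]'

```text
time: 14.12
tool_pos: [0.6108, -0.1838, 0.1115]
tool_rot: [-0.0, 0.864, -0.504, 0.0]
wrist_force: [0.2, -0.3, 0.0]
gripper_width: 0.177
```

Emit:
move_arm --increments '[0,0,0,1,0,0,0,0,0,0,0,0,0,0,0]'

```text
time: 14.37
tool_pos: [0.6108, -0.1838, 0.1105]
tool_rot: [-0.0, 0.864, -0.504, 0.0]
wrist_force: [-1.4, -0.4, 0.4]
gripper_width: 0.178
```

Emit:
move_arm --increments '[0,0,0,1,0,0,0,0,0,0,0,0,0,0,0]'

```text
time: 14.62
tool_pos: [0.6108, -0.1839, 0.1094]
tool_rot: [-0.0, 0.864, -0.504, 0.0]
wrist_force: [0.0, -0.2, 2.0]
gripper_width: 0.177
```

The force profile fits the spring with the lugs in the slots (about +4 N at 2.5 mm in). Keep pushing down.

Emit:
move_arm --increments '[0,0,0,1.5,0,0,0,0,1.5,0,0,0,0,0,0,0,0,0,0,0]'

```text
time: 14.95
tool_pos: [0.6107, -0.1839, 0.1064]
tool_rot: [-0.0, 0.864, -0.504, 0.0]
wrist_force: [-0.1, 0.3, 3.2]
gripper_width: 0.18
```

Emit:
move_arm --increments '[0,0,0,1.5,0,0,0,0,1,0,0,0,0,0,0,0,0,0,0,0]'

```text
time: 15.28
tool_pos: [0.6108, -0.1839, 0.1039]
tool_rot: [-0.0, 0.864, -0.504, 0.0]
wrist_force: [-0.4, -0.9, 4.9]
gripper_width: 0.178
```

Emit:
move_arm --increments '[0,0,0,1,0,0,0,0,0,0,0,0,0,0,0]'

```text
time: 15.53
tool_pos: [0.6108, -0.1838, 0.103]
tool_rot: [-0.0, 0.864, -0.504, 0.0]
wrist_force: [-0.4, -0.4, 5.8]
gripper_width: 0.175
```

```bash
python3 - <<'E'
from h import *
to(.608,-.1837,.101,-60.5);print(get_obs()['moment'])
crop('side',361,170,70,60,10,'pics/s13.png')
E
```

```text
t 15.5333 pos [ 0.6108 -0.1838  0.103 ] yaw -60.53898231895514 grip 0.17520845876048805 F [-0.3818 -0.3907  5.7975] tilt [ 0.0003 -0.0003 -1.    ]
shift mm [-1.5125  2.3855  2.0009] turn -0.03898231895513504
[-0.0012  0.1534  0.0252]
```

View pics/s13.png

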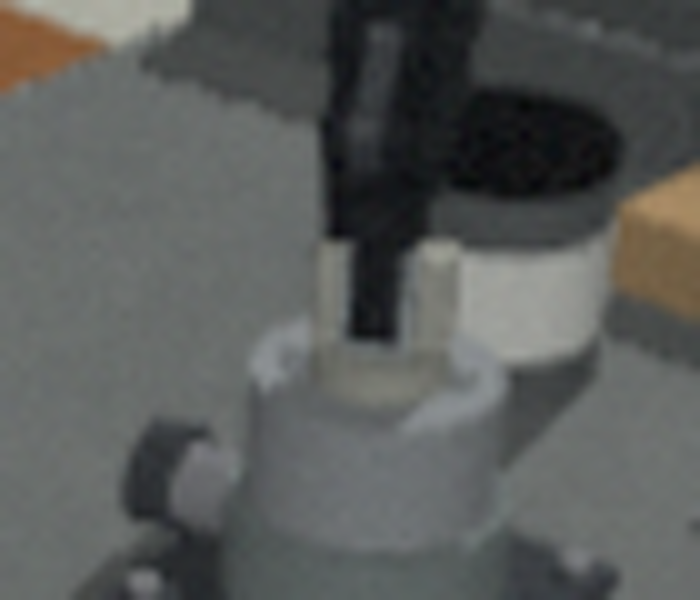

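Pushed 9 to 10 mm in. One more mm, then start turning clockwise while watching side forces.

Emit:
move_arm --increments '[0,0,0,1.2,0,0,0,0,0,0,0,0,0,0,4,0,0,0,0,4,0,0,0,0,0,0,0,0,0,0]'

```text
time: 16.08
tool_pos: [0.6109, -0.1838, 0.102]
tool_rot: [-0.0, 0.826, -0.563, 0.0]
wrist_force: [0.5, 0.4, 5.4]
gripper_width: 0.176
```

```bash
python3 - <<'E'
from h import *
to(.608,-.1837,.101,-60.5-60);print(get_obs()['moment'])
E
```

```text
t 16.0833 pos [ 0.6109 -0.1838  0.102 ] yaw -68.56148778959442 grip 0.17578423749980515 F [0.5421 0.3899 5.3783] tilt [ 0.0005 -0.0005 -1.    ]
shift mm [-1.1646  2.6829  0.9501] turn 51.93851221040558
[ 0.0331  0.1704 -0.0599]
```

Emit:
move_arm --increments '[0,0,0,0,4,0,0,0,0,4,0,0,0,0,4,0,0,0,0,0]'

```text
time: 16.42
tool_pos: [0.611, -0.1838, 0.102]
tool_rot: [-0.0, 0.762, -0.648, 0.0]
wrist_force: [-1.3, -0.8, 5.1]
gripper_width: 0.176
```

Emit:
move_arm --increments '[0,0,0,0,4,0,0,0,0,4,0,0,0,0,4,0,0,0,0,0]'

```text
time: 16.75
tool_pos: [0.6111, -0.1838, 0.102]
tool_rot: [0.0, -0.69, 0.724, -0.0]
wrist_force: [-0.9, 0.7, 5.9]
gripper_width: 0.176
```

```bash
python3 - <<'E'
from h import *
to(.608,-.1837,.101,-60.5-60);print(get_obs()['moment'])
crop('side',361,170,70,60,10,'pics/s14.png')
E
```

```text
t 16.75 pos [ 0.6111 -0.1838  0.102 ] yaw -92.74059427680152 grip 0.17562275475704006 F [-0.9064  0.6654  5.9077] tilt [ 0.0003 -0.0009 -1.    ]
shift mm [0.0796 3.0565 1.0024] turn 27.759405723198483
[ 0.0694  0.0819 -0.0273]
```

View pics/s14.png

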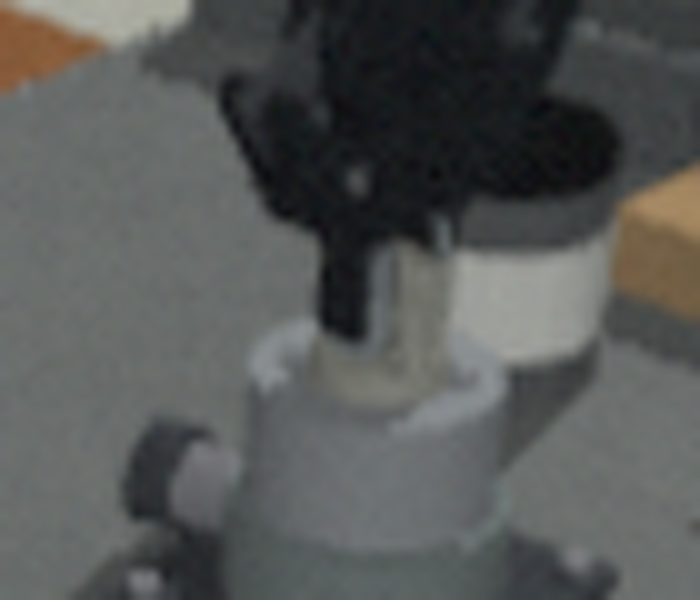

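The bar turns with the gripper (32° so far) and side forces are about 1 N. Continue.

Emit:
move_arm --increments '[0,0,0,0,4,0,0,0,0,4,0,0,0,0,4,0,0,0,0,0]'

```text
time: 17.13
tool_pos: [0.6111, -0.1838, 0.102]
tool_rot: [0.0, -0.611, 0.792, -0.0]
wrist_force: [-1.3, 0.8, 5.9]
gripper_width: 0.178
```

Emit:
move_arm --increments '[0,0,0,0,4,0,0,0,0,4,0,0,0,0,3,0,0,0,0,0]'

```text
time: 17.47
tool_pos: [0.6111, -0.1837, 0.102]
tool_rot: [0.0, -0.532, 0.847, -0.0]
wrist_force: [-0.0, -0.1, 5.7]
gripper_width: 0.18
```

```bash
python3 - <<'E'
from h import *
to(.608,-.1837,.101,-60.5-60);print(get_obs()['moment'],get_obs()['qpos'])
E
```

```text
t 17.4667 pos [ 0.6111 -0.1837  0.102 ] yaw -115.68897898629992 grip 0.17958818548314653 F [-0.0275 -0.0583  5.7461] tilt [-0.0002 -0.001  -1.    ]
shift mm [1.3402 2.8336 1.0208] turn 4.811021013700099
[ 0.0681  0.015  -0.0293] [ 0.1578  0.6849  0.0914  1.6698 -0.0813  0.7895 -1.7333]
```

Emit:
move_arm --increments '[0,0,0,0,1.5,0,0,0,0,0,0,0,0,0,0]'

```text
time: 17.72
tool_pos: [0.6111, -0.1838, 0.102]
tool_rot: [0.0, -0.522, 0.853, -0.0]
wrist_force: [0.1, -0.3, 6.3]
gripper_width: 0.176
```

```bash
python3 - <<'E'
from h import *
print(get_obs()['moment'])
E
```

```text
[ 0.082   0.0614 -0.0235]
```

Emit:
move_arm --increments '[0,0,0,0,1.5,0,0,0,0,0,0,0,0,0,0]'

```text
time: 17.97
tool_pos: [0.6112, -0.1837, 0.102]
tool_rot: [0.0, -0.511, 0.86, -0.0]
wrist_force: [-0.4, -0.1, 5.2]
gripper_width: 0.174
```

```bash
python3 - <<'E'
from h import *
to(.608,-.1837,.101,-60.5-60);print(get_obs()['moment'])
E
```

```text
t 17.9667 pos [ 0.6112 -0.1837  0.102 ] yaw -118.54201193108577 grip 0.17425547992386742 F [-0.3804 -0.0597  5.2241] tilt [-0.0004 -0.0011 -1.    ]
shift mm [1.4768 2.7967 1.0211] turn 1.9579880689142328
[ 0.0621 -0.0265 -0.038 ]
```

Emit:
move_arm --increments '[0,0,0,0,1,0,0,0,0,0,0,0,0,0,0]'

```text
time: 18.22
tool_pos: [0.6111, -0.1837, 0.102]
tool_rot: [0.0, -0.504, 0.864, -0.0]
wrist_force: [-0.9, -0.7, 5.8]
gripper_width: 0.177
```

```bash
python3 - <<'E'
from h import *
print(get_obs()['moment'])
E
```

```text
[ 0.125  -0.011  -0.0104]
```

Emit:
move_arm --increments '[0,0,0,0,1,0,0,0,0,0,0,0,0,0,0]'

```text
time: 18.47
tool_pos: [0.6111, -0.1837, 0.102]
tool_rot: [0.0, -0.496, 0.868, -0.0]
wrist_force: [-0.7, -0.8, 5.8]
gripper_width: 0.173
```

```bash
python3 - <<'E'
from h import *
to(.608,-.1837,.101,-60.5-60);print(get_obs()['moment'])
E
```

```text
t 18.4667 pos [ 0.6111 -0.1837  0.102 ] yaw -120.53821862985757 grip 0.17261801773120852 F [-0.7485 -0.7697  5.7948] tilt [-0.0005 -0.001  -1.    ]
shift mm [1.5794 2.7079 1.007 ] turn -0.03821862985756752
[0.1219 0.0508 0.0009]
```

Emit:
move_arm --increments '[0,0,0,0,1,0,0,0,0,0,0,0,0,0,0]'

```text
time: 18.72
tool_pos: [0.6111, -0.1838, 0.1021]
tool_rot: [0.0, -0.489, 0.872, -0.0]
wrist_force: [-0.9, -0.4, 6.6]
gripper_width: 0.173
```

```bash
python3 - <<'E'
from h import *
print(get_obs()['moment'])
E
```

```text
[0.0592 0.0325 0.3487]
```

Emit:
move_arm --increments '[0,0,0,0,1,0,0,0,0,0,0,0,0,0,0]'

```text
time: 18.97
tool_pos: [0.6111, -0.1838, 0.102]
tool_rot: [0.0, -0.482, 0.876, -0.001]
wrist_force: [-0.7, -0.4, 6.1]
gripper_width: 0.175
```

```bash
python3 - <<'E'
from h import *
to(.608,-.1837,.101,-60.5-60);print(get_obs()['moment'])
crop('side',361,170,70,60,10,'pics/s15.png')
E
```

```text
t 18.9667 pos [ 0.6111 -0.1838  0.102 ] yaw -122.3992640299342 grip 0.17499197019244012 F [-0.6765 -0.4005  6.1368] tilt [ 0.0001 -0.0012 -1.    ]
shift mm [1.6092 2.6951 1.0403] turn -1.8992640299342156
[-0.0356  0.0593  0.7408]
```

View pics/s15.png

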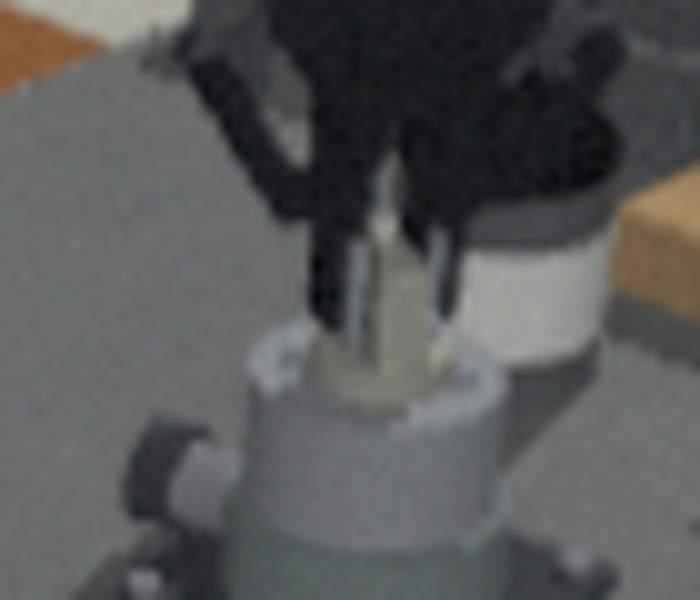

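The stop was reached at about 61° (moment jumped from 0 to 0.35, then 0.74 N·m). Back off 2° and let the spring lift it into the recesses.

Emit:
move_arm --increments '[0,0,0,0,-2,0,0,0,-1,0,0,0,0,-1,0,0,0,0,-1,0,0,0,0,0,0,0,0,0,0,0]'

```text
time: 19.52
tool_pos: [0.6111, -0.1838, 0.1048]
tool_rot: [0.0, -0.496, 0.868, -0.0]
wrist_force: [1.2, -0.2, 3.7]
gripper_width: 0.175
```

```bash
python3 - <<'E'
from h import *
to(.608,-.1837,.101,-60.5-60);print(get_obs()['moment'])
E
```

```text
t 19.5167 pos [ 0.6111 -0.1838  0.1048] yaw -120.5350684042095 grip 0.17542456943130114 F [ 1.1614 -0.1938  3.7416] tilt [-0.0004 -0.0009 -1.    ]
shift mm [1.5069 2.6736 3.7516] turn -0.03506840420948265
[-0.0275 -0.398   0.0328]
```

Emit:
move_arm --increments '[0,0,0,-0.5,0,0,0,0,0,0,0,0,0,0,0]'

```text
time: 19.77
tool_pos: [0.611, -0.1837, 0.1051]
tool_rot: [0.0, -0.496, 0.868, -0.0]
wrist_force: [2.2, 0.4, 4.0]
gripper_width: 0.175
```

Emit:
move_arm --increments '[0,0,0,-0.5,0,0,0,0,0,0,0,0,0,0,0]'

```text
time: 20.02
tool_pos: [0.611, -0.1838, 0.1055]
tool_rot: [0.0, -0.496, 0.868, -0.0]
wrist_force: [4.4, -1.0, -0.4]
gripper_width: 0.173
```

Emit:
move_arm --increments '[0,0,0,-0.5,0,0,0,0,0,0,0,0,0,0,0]'

```text
time: 20.27
tool_pos: [0.6109, -0.1837, 0.1055]
tool_rot: [0.0, -0.496, 0.868, -0.0]
wrist_force: [5.5, -0.9, -4.2]
gripper_width: 0.177
```

At z=0.1055 (centre about 0.087) the force turns to a pull, so the lugs are against the recess tops. Ease back 0.5 mm and release.

Emit:
move_arm --increments '[0,0,0,0.6,0,0,0,0,0,0,0.25,0,0,0,0,0.35,0,0,0,0,0.45,0,0,0,0,0.45,0,0,0,0,0.45,0,0,0,0,0.45,0,0,0,0]'

```text
time: 20.93
tool_pos: [0.6103, -0.1837, 0.1053]
tool_rot: [-0.0, -0.496, 0.868, 0.0]
wrist_force: [0.1, -0.6, -0.1]
gripper_width: 0.449
```

```bash
python3 - <<'E'
from h import *
to(.608,-.1837,.101,-60.5-60);print(get_obs()['moment'])
crop('side',361,170,70,60,10,'pics/s16.png')
E
```

```text
t 20.9333 pos [ 0.6103 -0.1837  0.1053] yaw -120.54119541457037 grip 0.4494240494344565 F [ 0.1342 -0.5764 -0.1063] tilt [ 0.0003  0.0007 -1.    ]
shift mm [1.1272 1.9793 4.3182] turn -0.04119541457038167
[-0.0111 -0.0469  0.0232]
```

View pics/s16.png

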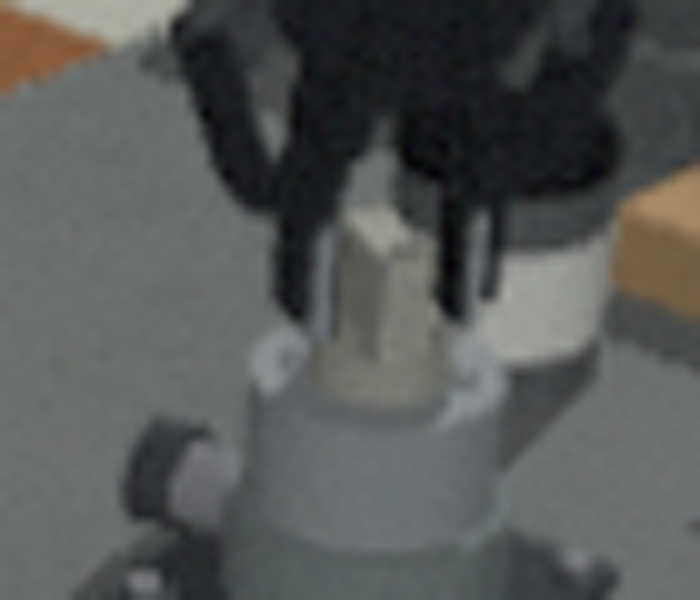

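Released: the pads are clear of the bar and the force is 0. Open and retract straight up.

Emit:
move_arm --increments '[0.5,0,0,-8,0,0.5,0,0,-20,0,0.5,0,0,-30,0,0.5,0,0,-40,0,0.5,0,0,-40,0,0.5,0,0,0,0,0.5,0,0,0,0]'

```text
time: 21.57
tool_pos: [0.6123, -0.1844, 0.2471]
tool_rot: [0.002, -0.496, 0.868, -0.002]
wrist_force: [-0.1, 0.9, -0.8]
gripper_width: 0.501
```

```bash
python3 - <<'E'
from h import *
to(.608,-.1837,.101,-60.5-60)
im=grab_frame('side');cv2.imwrite('pics/side17.png',im)
overlay(im,'side',(.6073+.0015,-.1815-.001),np.radians(-32),.05,(.607,-.1815),np.radians(29),361,170,70,60,10,'pics/o17.png')
t=grab_frame('top');cv2.imwrite('pics/top17.png',t)
for n in('side','top'):
  for l in('plug_center','housing'):
    for d in pinpoint(l,n):print(n,l,d['confidence'],c2w(n,d['location']))
E
```

```text
t 21.5667 pos [ 0.6123 -0.1844  0.2471] yaw -120.5466345835713 grip 0.5006863830732501 F [-0.0676  0.8821 -0.7733] tilt [-0.0019 -0.006  -1.    ]
shift mm [  1.9145   4.9379 146.0841] turn -0.04663458357129002
side plug_center 0.76 [0.4866 0.0042 0.0347]
side plug_center 0.6 [0.3932 0.1117 0.0257]
side plug_center 0.54 [ 0.6121 -0.1811  0.082 ]
side housing 0.58 [ 0.6097 -0.1842  0.0002]
top plug_center 0.7 [ 0.6133 -0.1847  0.0878]
top plug_center 0.68 [0.391  0.1073 0.0283]
top plug_center 0.57 [0.4921 0.0001 0.0359]
top housing 0.79 [ 0.6063 -0.1863 -0.0055]
```

View pics/o17.png

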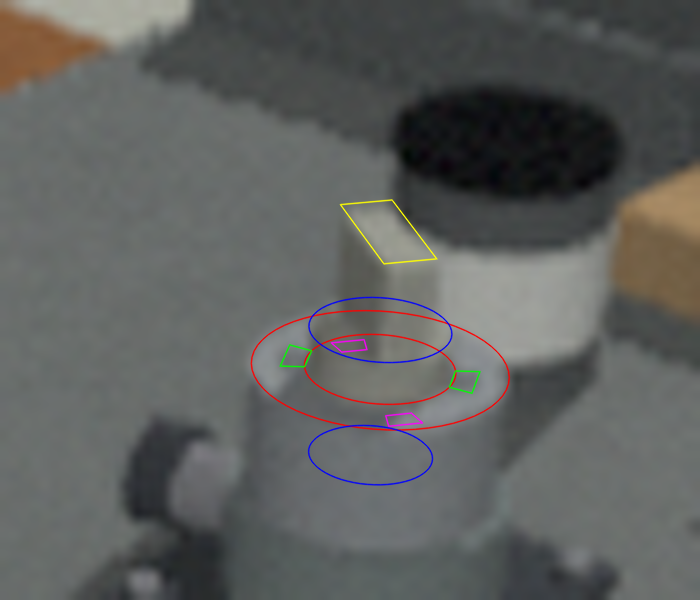

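View pics/top17.png

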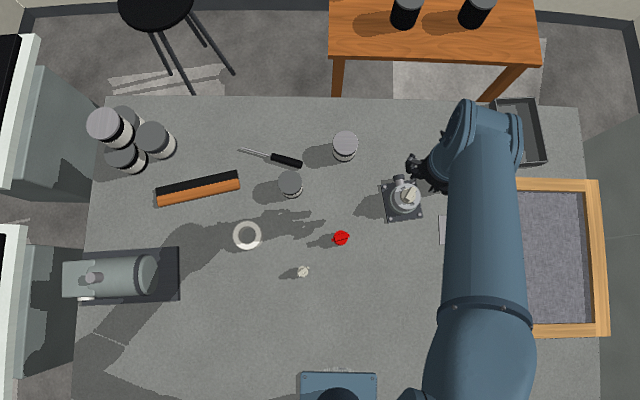

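The model of the locked plug (underside at 50 mm, lugs at about -32°) lies on the real bar top (zoom 390,232). In the top picture the tins, tape and tools stand where they did. Hand in.

```bash
python3 -c "
from station import *
print(finish_job())"
```

```text
the job is handed in; nothing more can be done
None
```

The off-white filter plug is back in the housing, turned clockwise to the stop, locked and released. I handed the job in at about 22 s of the 72 s allowed; the hand-in gave no verdict.

- **Insertion:** I gripped the larger off-white plug by its bar. The lugs dropped into the slots at about 29°, and I pushed the plug down about 10 mm against the spring.
- **Turn and lock:** The stop came at about 61° of turn (moment rose to 0.74 N·m). After I backed off 2°, the spring lifted the plug to a centre height of about 87 mm, where it stopped against the recess tops. Wrist forces stayed under about 7 N throughout.
- **Final checks:** The force on the open gripper was zero. In the last side picture, the bar matches a plug locked at 87 mm and turned about 32° clockwise of the world x axis. That is roughly 0.8 rad from the housing's x axis, which I estimated at about 16° from the stub pipe. The tins, tape and tools look undisturbed in the last top picture, except the spatula, which the arm partly hid; it stayed well clear of the path.
- **Disagreements:** The network's plug height was 87.8 mm from the top camera but 82 mm from the side camera, with lower confidence. The network also put the plug 4 to 7 mm from the housing axis, which is beyond the 4 mm limit. I trusted the overlay and the contact evidence, since the bore only allows about 1.3 mm of play.

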